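# Lock the battery pack of the microscope lamp with the blade key

## Robot

A 6-joint arm with a two-finger parallel gripper is mounted at the origin on the work surface. World frame = base frame: x ahead of the robot, y to its left, z up, the work surface at z = 0. Lengths are in m, angles in rad, forces in N, time in s.
With the tool pointing down it reaches from about 0.275 to 0.775 m from the base axis. Payload 14.6 kg.
Tool frame: the origin (TCP) lies midway between the tips of the shut fingers; the grasp point (between the pads) lies 19 mm behind it (bot.grasp_offset is the distance from the TCP to the grasp point, in m); z points along the fingers, y is the line along which they close (so a half turn about z gives the same grasp; the last joint's range is limited). The gripper opens to 85 mm and grips with 20 to 120 N. Pads are 22 mm wide; open, the fingers measure 114 mm over their backs; the gripper's body (76 mm by 85 mm) begins 54 mm behind the grasp point. The pads swing forward as they close: fully open they stand 13 mm farther back than shut.
Start: joints at [1.15, 0.263, -0.048, 1.259, 0, 1.415], TCP at [0.138, 0.507, 0.231] pointing down, gripper open.
Joint ranges: [-2.65, 2.65], [-0.89, 1.7], [-1.18, 1.37], [-2.13, 2.11], [-1.35, 1.29], [-3.14, 3.14]. Speed limits (rad/s): [1.89, 1.89, 2.57, 2.79, 3.14, 3.14].

## Interface

Orientations are given as a unit quaternion [w, x, y, z].
In Python, from plant import bot, optics, workorder gives the robot as it stands.
- The arm moves only by the tool drive_tool, never from a script. Its arguments are lists of equal length, an entry for each row: "offset": the shift along the tool's x, y, z in m, a list of three; "turn": the turn about the tool's z in rad. In form: {"offset": [[tx, ty, tz], ...], "turn": [turn, ...]}. A call has 1 to 5 rows; each row is the pose to reach, as a shift and turn from the pose commanded when the call began, along the tool's axes at that moment; what a row does not reach only later rows make up. A row lasts 1/10 s, in which the tool goes at most 50 mm and 8.59 degrees, less where a joint would pass 70% of its speed; a pose out of reach is approached as far as the arm can. A call with a gripper value outside its range is refused whole. "grip" is the opening in per cent of the stroke, from 0 (shut) to 100 (fully open), set as the call begins (left out, the last holds). The fingers move at their own pace and stop on an object; "force" is the grip in N (left out, the last holds). Time passes only in rows, so rows that repeat a pose let the fingers close. It gives the time, the measured TCP pose, the force, the opening and the grip force at its end, in the units of the state.
- bot.state(): the state, without advancing time (a new reading comes with each control period).
- optics.get_image(name): name is "scene" or "top" or "wrist"; returns (picture, depth): 420x560x3 uint8, red, green, blue; 420x560 float32, m along the optical axis (not along the pixel's ray), 0 where there is no reading.
- optics.camera_params(name): a dict with "intrinsics" (3x3 intrinsics, pixels), "R" (3x3) and "t" (3): a world point X has camera coordinates R X + t. Camera axes: x right, y down, z forward; pixel columns grow to the right and rows downward; lengths in m; the calibration is good to about 2 mm. A picture is of the moment at which its call begins: read the wrist's pose just before it. camera_params takes no time and is no camera call; for the wrist camera it gives the pose at the moment of the call.
- workorder.hand_in(): hands the job in; it is judged then, once.
The state is a dict: "clock": time; "joint_pos": joint angles; "joint_vel": joint speeds; "joint_torque": joint torques, N m; "tcp_pos": TCP position; "orientation": TCP orientation; "wrist_force": force on the tool from outside, world axes, zero at the start; "ft_torque": the same for the moment, N m; "width": finger opening in m; "grasp_force": force on a finger pad.
Only numpy, scipy, OpenCV 4.12 (cv2) and the standard library are available. Lean on these libraries where they do the work, as an engineer would, in place of code of your own. Each camera call takes 0.05 s, during which the arm holds its last target. There are 200 camera calls.

## Task

Lock the battery pack of the microscope lamp: take the blade key from its wooden stand, seat the blade in the slot of the fastener on the pack, push it in and turn it a quarter turn clockwise (seen from above) to its stop, so that it springs up again locked. Work only with the key, never the fingers, on the pack, and gently - never more than about 25 N between key and pack, pushing and twisting together. Then stand the key fully home and upright in its stand again, let go, and leave everything else where it is.

Things in the scene. Friction and masses are not known exactly. Their poses are not given: they have to be found in the camera images.
- cover (a point): Centre of the 57 mm hole in the grey ring (84 mm across) on the battery pack, level with the ring's top, 82 mm above the table; axes as pack. The fastener floats in the hole: each time it sits somewhere else, up to 3 mm off this point along x and 2.5 to 7 mm off to a side along y. That offset is not measured: find the slot by eye or by feel. About 5 N sideways shifts the fastener.
- lock (a joint): Turn of the fastener, rad, clockwise from above: 0 open (slot along the pack's x), 1.571 locked (slot along the pack's y, in line with two small black marks on the ring); stops at both, the last slightly soft. Starts at 0 to 0.12. Push-and-turn: between 0.17 and 1.4 it turns only while pushed in 3 mm or more; friction about 0.05 N m. Past 1.4 it can spring up, which locks it.
- press (a joint): How far the fastener is pushed in, m: 0 up, hard bottom at 0.0045. Its spring pushes back with 2 N at 0, rising to 9 N at the bottom. Released part-way through the turn it stays caught down.
- pack: Battery pack of the microscope lamp, a fixed white box 150 (x) x 124 (y) x 80 mm; origin at the centre of its underside, z up. On top, in a grey ring, its fastener: a round steel head 41 mm across, standing 2 mm proud of the ring, with one straight slot right across it, 5.5 mm wide and 6 mm deep. Only the key may touch the pack.
- key_mid (a point): Centre of the black handle of the blade key, a loose tool of about 80 g: handle an upright block 30 (x) x 14 (y, the way to grip it) x 44 mm high; under it a steel blade 24 mm wide (x), 3 mm thick (y), 18 mm long. This point lies 22 mm above the handle's underside; z is up when the key stands.
- key_tip (a point): Middle of the lower edge of the key's blade, 40 mm below key_mid along the key's -z; same axes as the key.
- key: The blade key; origin at the centre of the underside of its handle, where the blade begins, same axes.
- stand_hole0 (a point): Mouth of the key's pocket, mid-top of its stand, a fixed pale wooden block 70 (x) x 56 (y) x 28 mm high. The pocket is 28.5 mm along x, 7.5 mm along y, 22 mm deep; the key stands upright with its blade in it and its handle resting on the block. z up.
- oil: Bystander, to be left alone: small amber oil bottle with black cap, 32 mm across, 75 mm high; origin at the centre of its underside.
- lens_case: Bystander, to be left alone: grey cylindrical lens case, 42 mm across, 45 mm high; origin at the centre of its underside.
- slide_box: Bystander, to be left alone: flat pale wooden slide box, 85 x 90 x 30 mm; origin at the centre of its underside.
- mug: Bystander, to be left alone: white mug, 80 mm across, 90 mm high, handle at its +y; origin at the centre of its underside.
- dish: Bystander, to be left alone: low glass dish, 80 mm across, 15 mm high; origin at the centre of its underside.
- tincture: Bystander, to be left alone: amber bottle with white cap, 64 mm across, 140 mm high; origin at the centre of its underside.
Not all that is in view belongs to the job. Of the things shaped like the key, the black one is meant. What is shaped like the pack but pink is not meant.

How it is judged:
On the way, in this order (a step that is already met when the one before it is completed fails the run):
1. the key's blade is in the fastener's slot (its edge at least 3.5 mm below the ring, within 12 mm of the hole's centre) (z of key_tip in the frame of cover below -0.0035 m and horizontal distance between key_tip and cover below 0.012 m), for 0.1 s.
2. with the blade still in the slot, the fastener is turned past 1.4 rad (value of joint lock above 1.4 rad and horizontal distance between key_tip and cover below 0.015 m and z of key_tip in the frame of cover below 0 m), for 0.1 s.
At the end, for the whole second after the job is handed in: The fastener is turned past 1.40 rad and sprung up (pushed in less than 1 mm), and the key stands released and at rest in its stand: handle centre within 7 mm of the pocket's centre sideways, less than 24.5 mm above the stand's top (22 mm when home), tilted less than 0.1 rad (value of joint lock above 1.4 rad and value of joint press below 0.001 m and horizontal distance between key_mid and stand_hole0 below 0.007 m and z of key_mid in the frame of stand_hole0 below 0.0245 m and angle between key's own z axis and vertical below 0.1 rad and linear speed of key below 0.02 m/s); the robot touches nothing.
It fails at once if more than 25 N between the key and the pack or its fastener (contact force between key and pack above 25 N).
It fails at once if a finger or the arm touches the pack or its fastener (contact force between any of the fingers, the arm and pack above 1 N).
It fails at once if a bystander is shifted more than 20 mm (distance of any of oil, lens_case, slide_box, mug, dish, tincture from where it was at the start of the episode above 0.02 m).
It also fails if it takes over 72 s, if anything falls off the work surface, if the arm or the gripper's body presses on something with over 40 N, if the wrist force passes 120 N, or if a joint passes its speed limit or range.

## Working session

There is one attempt and no reset: what is moved stays moved. The work goes in short steps, Python scripts to look and compute and a tool call to move; the robot and the scene stay as the last step left them, time stands still between calls to the robot, and variables do not carry over. Pictures are saved under pics/ and viewed, at most 11 in all, crops included, and the job is handed in when it is done.

Besides the shell and the picture viewer there is one more tool, called as a command line: name --pt "numbers of a row" for each row, then --argument value for the rest. drive_tool: Moves the arm, as the interface text tells. Its arguments: {"type":"object","properties":{"offset":{"type":"array","items":{"type":"array","items":{"type":"number"}}},"turn":{"type":"array","items":{"type":"number"}},"grip":{"type":"number"},"force":{"type":"number"}},"required":["offset","turn"]}

```bash
ls; mkdir -p pics; cat > h.py <<'E'
import numpy as np,cv2
from plant import bot,optics,workorder
def grab(n):
    p=optics.camera_params(n); im,d=optics.get_image(n)
    return im,d,p
def pts(d,p):
    K,R,t=[np.array(p[k]) for k in("intrinsics","R","t")]
    v,u=np.indices(d.shape)
    c=np.stack([(u-K[0,2])/K[0,0]*d,(v-K[1,2])/K[1,1]*d,d],-1)
    return (c-t)@R   # world points
def ray(p,u,v,z):
    K,R,t=[np.array(p[k]) for k in("intrinsics","R","t")]
    o=-R.T@t; dr=R.T@np.linalg.inv(K)@np.array([u,v,1.]); return o+dr*(z-o[2])/dr[2]
def proj(p,X):
    K,R,t=[np.array(p[k]) for k in("intrinsics","R","t")]
    c=K@(R@np.array(X)+t); return c[:2]/c[2]
E
python3 - <<'E'
from h import *
a=grab("scene");b=grab("top")
np.savez("s0.npz",a=a[0],ad=a[1],b=b[0],bd=b[1])
cv2.imwrite("pics/scene0.png",a[0][:,:,::-1]);cv2.imwrite("pics/top0.png",b[0][:,:,::-1])
print(b[2],bot.state())
E
```

```text
pics
{'intrinsics': array([[385.60421863,   0.        , 280.6355908 ],
       [  0.        , 385.60421863, 210.94882838],
       [  0.        ,   0.        ,   1.        ]]), 'R': array([[-0.00946471, -0.99989305,  0.01114925],
       [-0.990441  ,  0.00783967, -0.13771407],
       [ 0.13761194, -0.0123461 , -0.99040927]]), 't': array([-0.0588131 ,  0.57423821,  0.86199556])} {'clock': 0.1, 'joint_pos': array([ 1.14972661e+00,  2.63466062e-01, -4.88436337e-02,  1.25941706e+00,
       -1.86929041e-05,  1.41551556e+00]), 'joint_vel': array([-2.86800730e-04, -1.27544120e-03,  3.02908675e-03,  2.65420432e-03,
        9.20018705e-04,  4.15881669e-05]), 'joint_torque': array([ 4.64381577e-03, -6.38581681e+01,  3.85064185e+01,  1.00168423e-02,
       -2.06580302e-05, -1.06662557e-05]), 'tcp_pos': array([0.13780249, 0.5063413 , 0.23088882]), 'orientation': array([-1.23254476e-04,  1.32503627e-01,  9.91182411e-01, -4.48687487e-04]), 'wrist_force': array([0.0250895 , 0.52819707, 0.55669597]), 'ft_torque': array([-0.09763272,  0.00732957, -0.00905428]), 'grasp_force': 0.0, 'width': 0.0855034229468796}
```

View pics/scene0.png

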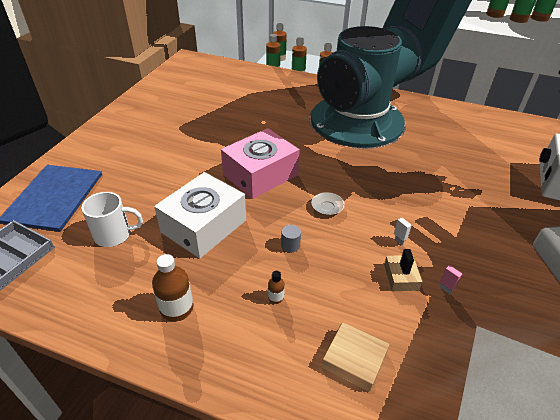

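View pics/top0.png

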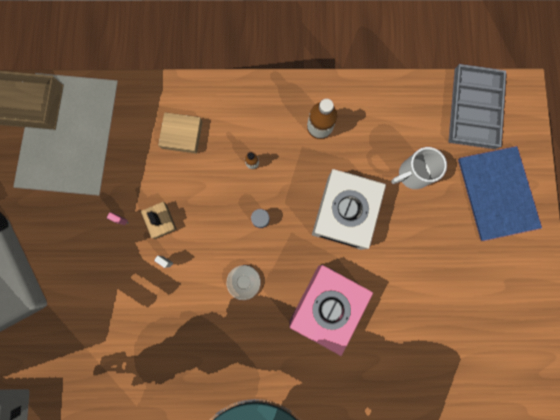

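The scene shows a white pack at (200,215) and a pink one at (260,160). Three things are shaped like the key: black in the stand at (405,260) in scene and (154,217) in top, white at top (163,262), and pink at top (115,217). The black one and the white pack at top (350,208) fit the description. Next I'll measure both and confirm in a crop.

```bash
cat > m.py <<'E'
from h import *
z=np.load("s0.npz");p=optics.camera_params("top")
im=z['b'];P=pts(z['bd'],p)
def rect(mask,n,zz):
    u=mask.astype(np.uint8);c,l,s,_=cv2.connectedComponentsWithStats(u)
    i=1+np.argmax(s[1:,4]);m=l==i
    q=P[m]; print(n,m.sum(),"med",np.median(q,0).round(4))
    cn=max(cv2.findContours(m.astype(np.uint8),0,2)[0],key=cv2.contourArea)
    w=np.array([ray(p,*x[0],zz)[:2] for x in cn])
    r=cv2.minAreaRect((w*1000).astype(np.float32)); print(n,r)
    return m
v,u=np.indices(im.shape[:2])
H=P[:,:,2]
rect((abs(H-.08)<.012)&(u>300)&(u<395)&(v>160)&(v<255),"pack",.08)
reg=(u>130)&(u<185)&(v>195)&(v<245)
rect((H>.018)&(H<.040)&reg,"stand",.028)
rect((H>.055)&reg,"key",.072)
rect((im.max(2)<60)&(H>.02)&reg,"keyblack",.072)
s=np.concatenate([cv2.resize(im[185:275,95:195],None,fx=4,fy=4,interpolation=2),cv2.resize(im[160:250,300:400],None,fx=4,fy=4,interpolation=2)],1)
cv2.imwrite("pics/crop.png",s[:,:,::-1])
E
python3 m.py
```

```text
pack 3522 med [ 0.5731 -0.2162  0.0816]
pack ((574.4918212890625, -218.01260375976562), (125.0869140625, 151.63548278808594), 72.96583557128906)
stand 606 med [0.554  0.2207 0.0291]
stand ((557.92578125, 226.12451171875), (72.0296630859375, 57.75564193725586), 23.430438995361328)
key 115 med [0.5578 0.2256 0.0715]
key ((558.31787109375, 224.35061645507812), (32.84980773925781, 19.678953170776367), 26.803752899169922)
keyblack 108 med [0.5556 0.2228 0.0706]
keyblack ((555.5858764648438, 220.65042114257812), (32.475791931152344, 18.79515838623047), 23.335119247436523)
```

View pics/crop.png

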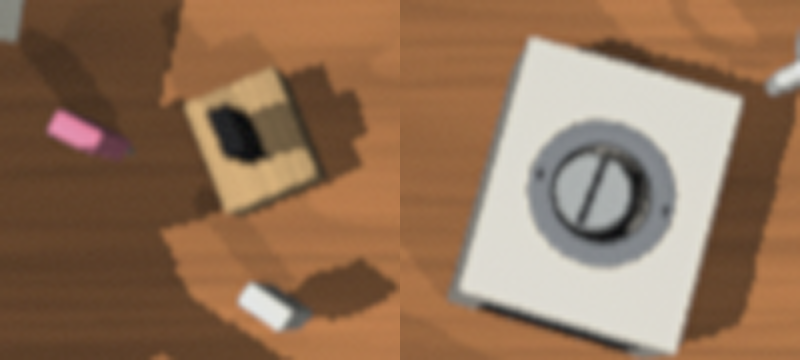

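The crop confirms it: the black key stands in the wooden stand, and the white pack has its slot along its x axis. Stand is at about (0.558, 0.226), yaw 23.4°. Pack is at (0.574, -0.218), yaw -17°. The measured sizes match those given.

```bash
cat >> h.py <<'E'
from scipy.spatial.transform import Rotation as Ro
def tool():
    s=bot.state();q=s["orientation"];return s,Ro.from_quat([q[1],q[2],q[3],q[0]]).as_matrix()
def plan(X,yaw):
    s,R=tool(); y0=np.degrees(np.arctan2(R[1,0],R[0,0]))
    d=(yaw-y0+180)%360-180
    print("tcp",s["tcp_pos"].round(4),"yaw",y0.round(2),"off",(R.T@(np.array(X)-s["tcp_pos"])).round(4),"turn",np.radians(-d).round(4),"F",s["wrist_force"].round(2),"clk",s["clock"])
E
python3 -c "
from h import *
plan([.538,.206,.18],203.4)"
```

```text
tcp [0.1378 0.5063 0.2309] yaw 164.77 off [-0.465  -0.1846  0.051 ] turn -0.6742 F [0.03 0.53 0.56] clk 0.1
```

drive_tool --pt "-0.465 -0.185 0.03" --pt "-0.465 -0.185 0.03" --pt "-0.465 -0.185 0.03" --pt "-0.465 -0.185 0.03" --pt "-0.465 -0.185 0.03" --turn '[-0.674,-0.674,-0.674,-0.674,-0.674]' --grip 60

```text
clock: 0.6
tcp_pos: [0.3153, 0.3741, 0.2179]
orientation: [-0.0, -0.197, 0.98, -0.0]
wrist_force: [1.4, 0.7, 0.1]
width: 0.0511
grasp_force: 0.0
```

```bash
python3 -c "
from h import *
plan([.538,.206,.2],203.4)"
```

```text
tcp [0.3153 0.3741 0.2179] yaw -157.26 off [-0.1404 -0.2411  0.0179] turn -0.0116 F [1.42 0.66 0.1 ] clk 0.6
```

drive_tool --pt "-0.135 -0.235 0.018" --pt "-0.135 -0.235 0.018" --pt "-0.135 -0.235 0.018" --pt "-0.135 -0.235 0.018" --pt "-0.135 -0.235 0.018" --turn '[0,0,0,0,0]'

```text
clock: 1.1
tcp_pos: [0.5129, 0.2211, 0.2013]
orientation: [-0.0, -0.194, 0.981, 0.0]
wrist_force: [1.3, 1.2, -0.3]
width: 0.0515
grasp_force: 0.0
```

drive_tool --pt "0 0 0" --pt "-0.02 -0.02 0" --pt "-0.02 -0.02 0" --turn '[0,0,0]'

```text
clock: 1.4
tcp_pos: [0.5395, 0.211, 0.2009]
orientation: [-0.0, -0.194, 0.981, -0.0]
wrist_force: [-0.2, -0.1, 0.1]
width: 0.0511
grasp_force: 0.0
```

```bash
python3 - <<'E'
from h import *
plan([.558,.226,.2],203.4)
im,d,p=grab("wrist");np.savez("w1.npz",im=im,d=d,**p)
cv2.imwrite("pics/w1.png",im[:,:,::-1])
E
```

```text
tcp [0.5395 0.211  0.2009] yaw -157.68 off [-0.0228  0.0068  0.0009] turn -0.0188 F [-0.19 -0.1   0.11] clk 1.4
```

View pics/w1.png

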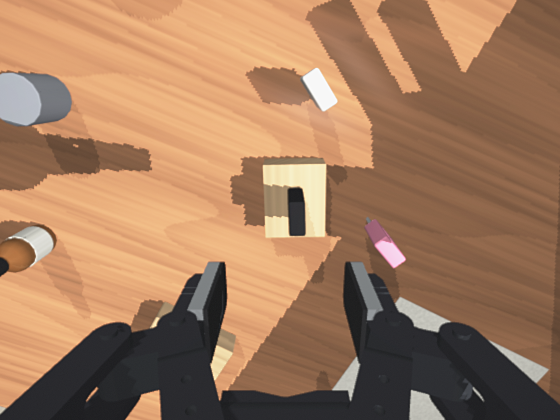

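The wrist view shows the stand at cols 264–326, rows 164–238, and the black handle at about (297,210). I'll refine both with depth.

```bash
python3 - <<'E'
from h import *
z=np.load("w1.npz");p={k:z[k] for k in("intrinsics","R","t")};im=z['im'];P=pts(z['d'],p);H=P[:,:,2]
v,u=np.indices(H.shape);reg=(u>255)&(u<335)&(v>155)&(v<245)
def rect(m,n,zz):
    q=P[m&reg];print(n,len(q),np.median(q,0).round(4),np.percentile(q[:,2],[2,98]).round(4))
    cn=max(cv2.findContours((m&reg).astype(np.uint8),0,2)[0],key=cv2.contourArea)
    w=np.array([ray(p,*x[0],zz)[:2] for x in cn])
    print(cv2.minAreaRect((w*1000).astype(np.float32)))
rect((H>.02),"stand+key",.028)
rect((H>.067),"keytop",.072)
k=(H>.067)&reg;print(cv2.boundingRect(k.astype(np.uint8)))
hs=cv2.cvtColor(im,cv2.COLOR_RGB2HSV)
print(P[235,270],P[170,322],P[236,322])
E
```

```text
stand+key 4544 [0.5497 0.2242 0.0286] [0.0259 0.0731]
((555.41943359375, 226.91563415527344), (71.94957733154297, 56.10115051269531), 23.41986656188965)
keytop 631 [0.5543 0.227  0.0723] [0.0685 0.344 ]
((555.7257080078125, 227.33314514160156), (30.945554733276367, 13.570664405822754), 23.32969856262207)
(264, 159, 71, 81)
[0.59501464 0.21904599 0.02934045] [0.51898298 0.23864191 0.02957325] [0.57732307 0.26494639 0.0291858 ]
```

```bash
python3 -c "
from h import *
plan([.5556,.2271,.034],203.4)"
```

```text
tcp [0.5382 0.2116 0.201 ] yaw -157.65 off [-0.0222  0.0077  0.167 ] turn -0.0183 F [-0.67 -0.52 -0.64] clk 1.45
```

drive_tool --pt "-0.022 0.008 0.03" --pt "-0.022 0.008 0.07" --pt "-0.022 0.008 0.1" --pt "-0.022 0.008 0.1" --pt "-0.022 0.008 0.1" --turn '[-0.018,-0.018,-0.018,-0.018,-0.018]'

```text
clock: 1.95
tcp_pos: [0.5544, 0.2282, 0.1024]
orientation: [-0.0, -0.203, 0.979, 0.0]
wrist_force: [-0.5, -0.4, 1.7]
width: 0.0511
grasp_force: 0.0
```

```bash
python3 -c "
from h import *
plan([.5556,.2271,.034],203.4)"
```

```text
tcp [0.5544 0.2282 0.1024] yaw -156.52 off [-0.0007 -0.0015  0.0684] turn 0.0015 F [-0.46 -0.39  1.72] clk 1.95
```

drive_tool --pt "-0.001 -0.0015 0.02" --pt "-0.001 -0.0015 0.045" --pt "-0.001 -0.0015 0.0675" --pt "-0.001 -0.0015 0.0675" --pt "-0.001 -0.0015 0.0675" --turn '[0,0,0,0,0]'

```text
clock: 2.45
tcp_pos: [0.5572, 0.2271, 0.036]
orientation: [0.001, -0.203, 0.979, 0.0]
wrist_force: [-0.0, -0.0, -0.4]
width: 0.0512
grasp_force: 0.0
```

drive_tool --pt "0 0 0" --pt "0 0 0" --pt "0 0 0" --pt "0 0 0" --pt "0 0 0" --turn '[0,0,0,0,0]' --grip 0 --force 50

```text
clock: 2.95
tcp_pos: [0.5571, 0.227, 0.0353]
orientation: [0.001, -0.203, 0.979, 0.0]
wrist_force: [-1.4, -0.1, 8.5]
width: 0.0132
grasp_force: 48.6
```

```bash
python3 -c "
from h import *
plan([.5556,.2271,.034],203.4);print(bot.state()['ft_torque'])"
```

```text
tcp [0.5571 0.227  0.0353] yaw -156.55 off [0.0013 0.0007 0.0013] turn 0.0009 F [-1.44 -0.12  8.51] clk 2.95
[-0.04614666  0.29166255  0.00632484]
```

drive_tool --pt "0 0 -0.02" --pt "0 0 -0.05" --pt "0 0 -0.09" --pt "0 0 -0.14" --pt "0 0 -0.15" --turn '[0,0,0,0,0]'

```text
clock: 3.45
tcp_pos: [0.5582, 0.2272, 0.1898]
orientation: [0.004, -0.203, 0.979, 0.0]
wrist_force: [0.3, -0.4, -0.3]
width: 0.0132
grasp_force: 48.9
```

```bash
python3 - <<'E'
from h import *
z=np.load("s0.npz");p=optics.camera_params("top");print(ray(p,348.75,207,.084))
plan([.545,-.205,.185],163)
plan([.545,-.05,.185],163)
E
```

```text
[ 0.57529441 -0.2153687   0.084     ]
tcp [0.5582 0.2272 0.1898] yaw -156.55 off [ 0.1842 -0.3913  0.0039] turn 0.706 F [ 0.34 -0.41 -0.29] clk 3.45
tcp [0.5582 0.2272 0.1898] yaw -156.55 off [ 0.1225 -0.2491  0.0041] turn 0.706 F [ 0.34 -0.41 -0.29] clk 3.45
```

drive_tool --pt "0.19 -0.41 0.0" --pt "0.19 -0.41 0.0" --pt "0.19 -0.41 0.0" --pt "0.19 -0.41 0.0" --pt "0.19 -0.41 0.0" --turn '[0.706,0.706,0.706,0.706,0.706]'

```text
clock: 3.95
tcp_pos: [0.5499, -0.025, 0.1842]
orientation: [0.0, 0.151, 0.989, -0.0]
wrist_force: [1.3, 0.1, -0.0]
width: 0.0133
grasp_force: 48.9
```

```bash
python3 - <<'E'
from h import *
plan([.604,-.227,.185],163)
E
```

```text
tcp [ 0.5499 -0.025   0.1842] yaw 162.67 off [-0.1119 -0.1767 -0.0008] turn -0.0058 F [ 1.34  0.06 -0.04] clk 3.95
```

drive_tool --pt "-0.112 -0.173 0.0" --pt "-0.112 -0.173 0.0" --pt "-0.112 -0.173 0.0" --pt "-0.112 -0.173 0.0" --pt "-0.112 -0.173 0.0" --turn '[0,0,0,0,0]'

```text
clock: 4.45
tcp_pos: [0.6075, -0.2264, 0.183]
orientation: [-0.0, 0.15, 0.989, -0.0]
wrist_force: [0.0, 0.8, -1.7]
width: 0.0133
grasp_force: 49.1
```

drive_tool --pt "0 0 0" --pt "0 0 0" --turn '[0,0]'

```text
clock: 4.65
tcp_pos: [0.6065, -0.2205, 0.184]
orientation: [-0.0, 0.148, 0.989, 0.0]
wrist_force: [0.1, 0.1, -0.6]
width: 0.0138
grasp_force: 49.1
```

```bash
python3 - <<'E'
from h import *
plan([.604,-.227,.185],163)
im,d,p=grab("wrist");np.savez("w2.npz",im=im,d=d,**p)
cv2.imwrite("pics/w2.png",im[:,:,::-1])
for X in([.574,-.218,.082],[.5753,-.2154,.084]):print(proj(p,X))
E
```

```text
tcp [ 0.6065 -0.2205  0.184 ] yaw 163.02 off [ 0.0005 -0.007  -0.001 ] turn 0.0003 F [ 0.12  0.14 -0.59] clk 4.65
[274.39394959 159.88509081]
[278.52667409 161.18161587]
```

View pics/w2.png

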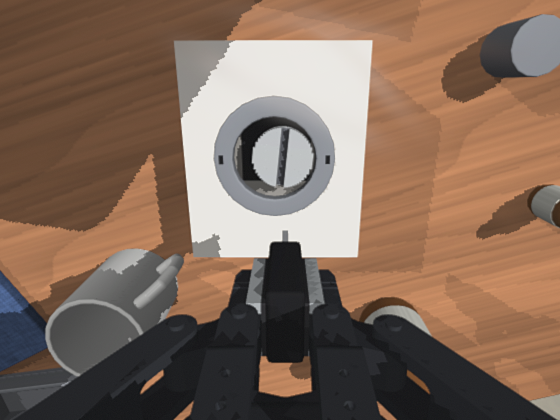

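The wrist view shows the ring centred at about (274,157), marks at (221,160) and (329,158), the slot from (286,128) to (280,185), and the blade tip near (285,235).

```bash
cat > slot.py <<'E'
from h import *
import sys
z=np.load(sys.argv[1]);p={k:z[k] for k in("intrinsics","R","t")};im=z['im'];H=pts(z['d'],p)[:,:,2]
v,u=np.indices(H.shape);g=im.max(2);sat=g.astype(int)-im.min(2)
# ring outer edge: grey (not white) within pack top
c=proj(p,[.574,-.218,.082]);r=np.hypot(u-c[0],v-c[1])
m=((g<190)&(sat<40)&(r<72)).astype(np.uint8)
m=cv2.morphologyEx(m,cv2.MORPH_OPEN,np.ones((3,3)))
cn=max(cv2.findContours(m,0,2)[0],key=cv2.contourArea)
w=np.array([ray(p,*x[0],.082)[:2] for x in cn])*1000
print("ring",cv2.minEnclosingCircle(w.astype(np.float32)),cv2.fitEllipse(w.astype(np.float32)))
# marks
mk=((g<50)&(r>45)&(r<62)).astype(np.uint8)
n,l,s,ce=cv2.connectedComponentsWithStats(mk)
M=[]
for i in range(1,n):
    if s[i,4]>10: M.append(ray(p,*ce[i],.082)); print("mark",ce[i].round(1),s[i,4],M[-1].round(4))
# head: bright disc inside
hc=(283,156); rr=np.hypot(u-hc[0],v-hc[1])
hm=((rr<38)&(g>120)&(H>.0805)&(r<45)).astype(np.uint8)
hm=cv2.morphologyEx(hm,cv2.MORPH_CLOSE,np.ones((9,9)))
hm=cv2.morphologyEx(hm,cv2.MORPH_OPEN,np.ones((5,5)))
cn=max(cv2.findContours(hm,0,2)[0],key=cv2.contourArea)
w=np.array([ray(p,*x[0],.084)[:2] for x in cn])*1000
print("head",cv2.minEnclosingCircle(w.astype(np.float32)),cv2.fitEllipse(w.astype(np.float32)))
sl=(cv2.erode(cv2.drawContours(np.zeros_like(hm),[cv2.convexHull(cn)],-1,1,-1),np.ones((7,7)))>0)&(g<110)
q=np.array([ray(p,a,b,.084)[:2] for a,b in zip(u[sl],v[sl])])*1000
f=cv2.fitLine(q.astype(np.float32),cv2.DIST_HUBER,0,.01,.01).ravel();print("slot",len(q),f[2:],np.degrees(np.arctan2(f[1],f[0])))
E
python3 slot.py w2.npz; python3 - <<'E'
from h import *
z=np.load("w2.npz");p={k:z[k] for k in("intrinsics","R","t")}
print(z['im'][226:242,276:296].max(2))
s,R=tool();t=s['tcp_pos'];tip=t+R@np.array([0,0,.0253]);print(proj(p,tip+R@[.012,0.,0]),proj(p,tip+R@[.012,.0015,0]),proj(p,tip+R@[.012,-.0015,0]))
E
```

```text
ring ((573.2102661132812, -218.16485595703125), 41.745601654052734) ((573.0989379882812, -218.0271759033203), (82.33284759521484, 82.62247467041016), 134.1240692138672)
mark [220.7 159.7] 19 [ 0.5632 -0.2532  0.082 ]
mark [327.3 159.3] 16 [ 0.5842 -0.1831  0.082 ]
head ((573.735595703125, -208.58734130859375), 24.499534606933594) ((574.0929565429688, -209.31512451171875), (44.7669563293457, 45.66327667236328), 4.032956123352051)
slot 609 [ 572.4884 -210.0437] -26.550072
[[233 233 233 234 234 233 233 233 233 233 233 233 233 233 233 233 233 233
  233 233]
 [233 233 233 233 233 233 233 233 233 233 233 233 233 233 233 233 233 233
  233 233]
 [233 233 233 233 233 234 235 235 235 236 235 235 234 234 233 233 233 233
  233 233]
 [234 233 233 233 234 235 236 238 239 240 239 237 236 234 233 233 233 233
  233 233]
 [233 233 233 233 235 236 204 182 182 184 182 185 230 235 234 233 233 233
  233 233]
 [233 233 233 233 235 238 170 125 125 127 123 132 229 236 234 233 233 233
  233 233]
 [233 233 233 234 236 240 168 120 121 122 118 128 230 238 234 233 233 233
  233 233]
 [233 233 233 233 236 241 169 120 122 124 120 125 215 235 234 233 233 233
  233 233]
 [233 233 233 233 236 241 168 120 121 123 120 123 205 234 235 233 233 233
  233 233]
 [233 233 233 234 236 241 168 120 121 123 119 123 206 235 235 233 233 233
  233 233]
 [233 233 233 233 236 241 168 119 122 123 119 124 206 235 235 233 233 233
  233 233]
 [233 233 233 234 236 241 168 119 121 122 120 124 206 235 235 234 233 233
  233 233]
 [233 234 233 234 236 242 169 120 121 123 120 124 206 235 235 234 233 233
  233 234]
 [237 236 237 237 240 244 170 123 124 125 121 126 209 238 238 237 237 237
  236 236]
 [244 245 245 245 247 237 158 124 125 126 123 128 211 245 246 245 245 245
  245 244]
 [159 159 159 160 160 144  96  75  80  82  79  79 132 158 161 160 160 159
  159 157]]
[285.71463993 229.73779756] [288.70031002 229.73707244] [282.72894389 229.73852268]
```

```bash
cat > slot2.py <<'E'
from h import *
import sys
z=np.load(sys.argv[1]);p={k:z[k] for k in("intrinsics","R","t")};im=z['im'];g=im.max(2)
Q=[]
for v in range(126,190,3):
    r=g[v,262:306]; d=np.where(r<120)[0]+262; print(v,d.min() if len(d) else 0,"".join('#' if x<120 else '.' for x in r))
    dd=d[(d>272)&(d<294)]
    if 135<=v<=180 and 2<len(dd)<14: Q.append(ray(p,dd.mean(),v,.084)[:2]*1000)
f=cv2.fitLine(np.array(Q,np.float32),cv2.DIST_HUBER,0,.01,.01).ravel();print(f,np.degrees(np.arctan2(f[1],f[0])))
E
python3 slot2.py w2.npz
```

```text
126 262 ###################......###############....
129 262 ########............#######......##########.
132 262 ###.................#######...........######
135 262 #..................########...............##
138 281 ...................########.................
141 281 ...................#######..................
144 281 ...................#######..................
147 280 ..................########..................
150 280 ..................#######...................
153 280 ..................#######...................
156 279 .................########...................
159 279 .................#######....................
162 279 .................#######....................
165 278 ................########....................
168 278 ................#######.....................
171 278 ................#######.....................
174 278 ................#######.....................
177 277 ...............#######......................
180 262 #..............#######...................###
183 262 #####..........#######................######
186 262 ###########........##..........############.
189 263 .#############........##################....
[ 9.2069525e-01 -3.9028230e-01  5.7278198e+02 -2.1180554e+02] -22.972067
```

Slot centre is (0.5728, -0.2118), yaw -23° (about 0.11 rad). It lies 6.3 mm off the ring centre (0.5734, -0.2181), which is inside the stated range.

```bash
python3 - <<'E'
from h import *
plan([.5729,-.2115,.118],157)
E
```

```text
tcp [ 0.6066 -0.2201  0.1842] yaw 163.05 off [ 0.0347 -0.0016  0.0662] turn 0.1057 F [-0.25  0.64 -0.84] clk 4.7
```

drive_tool --pt "0.012 -0.001 0.015" --pt "0.0347 -0.0016 0.035" --pt "0.0347 -0.0016 0.055" --pt "0.0347 -0.0016 0.066" --pt "0.0347 -0.0016 0.066" --turn '[0.05,0.106,0.106,0.106,0.106]'

```text
clock: 5.2
tcp_pos: [0.5728, -0.2115, 0.1173]
orientation: [-0.001, 0.199, 0.98, 0.0]
wrist_force: [-0.4, 1.0, -1.3]
width: 0.0133
grasp_force: 49.0
```

drive_tool --pt "0 0 0" --pt "0 0 0" --turn '[0,0]'

```text
clock: 5.4
tcp_pos: [0.5739, -0.2128, 0.119]
orientation: [0.001, 0.2, 0.98, -0.0]
wrist_force: [0.6, -0.3, -0.3]
width: 0.0133
grasp_force: 49.0
```

```bash
python3 - <<'E'
from h import *
plan([.5729,-.2115,.118],157)
im,d,p=grab("wrist");np.savez("w3.npz",im=im,d=d,**p)
c=proj(p,[.573,-.212,.084]);print(c)
s,R=tool();tip=s['tcp_pos']+R@[0,-.00035,.0253];print(proj(p,tip+R@[.012,0,0]),proj(p,tip))
a=int(c[0]);b=int(c[1])
cv2.imwrite("pics/w3.png",cv2.resize(im[max(0,b-80):b+70,a-100:a+100],None,fx=4,fy=4,interpolation=2)[:,:,::-1]);print(a-100,b-80)
E
```

```text
tcp [ 0.5739 -0.2128  0.119 ] yaw 156.95 off [0.0014 0.0008 0.001 ] turn -0.0009 F [ 0.56 -0.33 -0.3 ] clk 5.4
[285.70025832 241.27886953]
[284.19672893 229.54379671] [284.1888963  251.15932044]
185 161
```

View pics/w3.png

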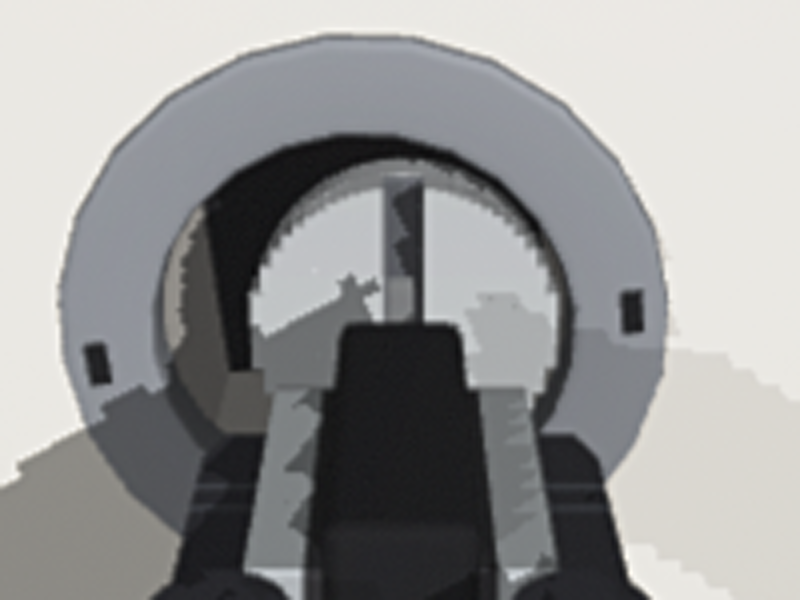

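The slot spans crop cols 385–424 and the blade 386–413, so the tool needs +0.8 mm in y, which agrees with the computed offset. Lining up and descending.

drive_tool --pt "0.0014 0.0008 0.002" --pt "0.0014 0.0008 0.004" --pt "0.0014 0.0008 0.006" --pt "0.0014 0.0008 0.008" --pt "0.0014 0.0008 0.009" --turn '[0,0,0,0,0]'

```text
clock: 5.95
tcp_pos: [0.5722, -0.2114, 0.1088]
orientation: [-0.0, 0.2, 0.98, 0.0]
wrist_force: [0.2, 1.6, -0.6]
width: 0.0135
grasp_force: 49.0
```

drive_tool --pt "0 0 0.001" --pt "0 0 0.002" --pt "0 0 0.003" --turn '[0,0,0]'

```text
clock: 6.25
tcp_pos: [0.5723, -0.2115, 0.106]
orientation: [0.0, 0.2, 0.98, -0.0]
wrist_force: [0.4, -0.9, -0.8]
width: 0.0136
grasp_force: 49.0
```

```bash
python3 - <<'E'
from h import *
plan([.5729,-.2115,.1038],157)
E
```

```text
tcp [ 0.5723 -0.2115  0.106 ] yaw 156.92 off [-0.0006  0.0002  0.0022] turn -0.0014 F [ 0.42 -0.89 -0.8 ] clk 6.25
```

No push force with the tip below the head's top, so the blade is in the slot. Continuing down.

drive_tool --pt "0 0 0.001" --pt "0 0 0.002" --pt "0 0 0.002" --turn '[0,0,0]'

```text
clock: 6.55
tcp_pos: [0.5722, -0.2114, 0.104]
orientation: [-0.0, 0.2, 0.98, 0.0]
wrist_force: [0.4, 0.2, -0.9]
width: 0.0133
grasp_force: 49.0
```

drive_tool --pt "0 0 0.001" --pt "0 0 0.002" --pt "0 0 0.002" --turn '[0,0,0]'

```text
clock: 6.85
tcp_pos: [0.5723, -0.2115, 0.1021]
orientation: [0.0, 0.2, 0.98, -0.0]
wrist_force: [-0.4, -0.9, 2.1]
width: 0.0134
grasp_force: 49.3
```

drive_tool --pt "0 0 0.001" --pt "0 0 0.001" --pt "0 0 0.001" --turn '[0,0,0]'

```text
clock: 7.15
tcp_pos: [0.5723, -0.2115, 0.1012]
orientation: [0.0, 0.2, 0.98, -0.0]
wrist_force: [-0.2, 0.5, 3.1]
width: 0.0135
grasp_force: 49.5
```

drive_tool --pt "0 0 0.001" --pt "0 0 0.001" --pt "0 0 0.001" --turn '[0,0,0]'

```text
clock: 7.45
tcp_pos: [0.5723, -0.2115, 0.1001]
orientation: [0.0, 0.2, 0.98, -0.0]
wrist_force: [-0.3, -0.3, 5.6]
width: 0.0133
grasp_force: 49.7
```

```bash
python3 - <<'E'
from h import *
plan([.5729,-.2115,.1038],157);print(bot.state()['ft_torque'])
E
```

```text
tcp [ 0.5723 -0.2115  0.1001] yaw 156.92 off [-0.0005  0.0002 -0.0037] turn -0.0013 F [-0.27 -0.29  5.62] clk 7.45
[0.14146549 0.18146572 0.04707238]
```

drive_tool --pt "0 0 0.0006" --pt "0 0 0.0012" --pt "0 0 0.0012" --pt "0 0 0.0012" --turn '[0,0,0,0]'

```text
clock: 7.85
tcp_pos: [0.5723, -0.2115, 0.0991]
orientation: [0.0, 0.2, 0.98, -0.0]
wrist_force: [-0.4, 0.1, 6.4]
width: 0.0135
grasp_force: 49.9
```

drive_tool --pt "0 0 0.0003" --pt "0 0 0.0003" --pt "0 0 0.0003" --pt "0 0 0.0003" --pt "0 0 0.0003" --turn '[0,0.05,0.1,0.15,0.2]'

```text
clock: 8.35
tcp_pos: [0.5726, -0.2115, 0.0989]
orientation: [0.0, 0.298, 0.955, -0.0]
wrist_force: [-0.2, 1.2, 6.0]
width: 0.0136
grasp_force: 50.2
```

```bash
python3 - <<'E'
from h import *
plan([.5729,-.2115,.1038],157);print(bot.state()['ft_torque'])
E
```

```text
tcp [ 0.5726 -0.2115  0.0989] yaw 145.35 off [-0.0003  0.0002 -0.0049] turn -0.2033 F [-0.18  1.24  6.04] clk 8.35
[ 0.26690927 -0.00215986  0.06288467]
```

drive_tool --pt "0 0 0.0006" --pt "0 0 0.0006" --pt "0 0 0.0006" --pt "0 0 0.0006" --pt "0 0 0.0006" --turn '[0,0.06,0.12,0.18,0.24]'

```text
clock: 8.85
tcp_pos: [0.5728, -0.2113, 0.0986]
orientation: [0.001, 0.41, 0.912, 0.0]
wrist_force: [-0.6, 4.3, 9.0]
width: 0.0138
grasp_force: 50.5
```

```bash
python3 - <<'E'
from h import *
plan([.5729,-.2115,.1038],157);print(bot.state()['ft_torque'])
E
```

```text
tcp [ 0.5728 -0.2113  0.0986] yaw 131.59 off [-0.0002 -0.0001 -0.0052] turn -0.4435 F [-0.62  4.31  8.99] clk 8.85
[ 0.7448521  -0.19701596  0.06826151]
```

drive_tool --pt "0 0 0" --pt "0 0 0" --pt "0 0 0" --pt "0 0 0" --pt "0 0 0" --turn '[0.06,0.12,0.18,0.24,0.24]'

```text
clock: 9.35
tcp_pos: [0.5731, -0.2111, 0.0986]
orientation: [0.001, 0.516, 0.857, 0.001]
wrist_force: [1.9, 4.0, 8.6]
width: 0.0133
grasp_force: 50.4
```

```bash
python3 - <<'E'
from h import *
plan([.5729,-.2115,.1038],157);print(bot.state()['ft_torque'])
E
```

```text
tcp [ 0.5731 -0.2111  0.0986] yaw 117.87 off [-0.0003 -0.0003 -0.0052] turn -0.683 F [1.92 4.04 8.64] clk 9.35
[ 0.98213278 -0.48451005  0.00123593]
```

drive_tool --pt "0 0 0" --pt "0 0 0" --pt "0 0 0" --pt "0 0 0" --pt "0 0 0" --turn '[0.06,0.12,0.18,0.24,0.3]'

```text
clock: 9.85
tcp_pos: [0.5734, -0.2112, 0.0986]
orientation: [0.001, 0.638, 0.77, 0.001]
wrist_force: [4.6, 3.8, 7.3]
width: 0.0131
grasp_force: 50.2
```

drive_tool --pt "0 0 0" --pt "0 0 0" --pt "0 0 0" --pt "0 0 0" --pt "0 0 0" --turn '[0.06,0.12,0.18,0.24,0.24]'

```text
clock: 10.35
tcp_pos: [0.5737, -0.2113, 0.0987]
orientation: [0.001, 0.726, 0.688, 0.001]
wrist_force: [6.2, 3.3, 6.4]
width: 0.0135
grasp_force: 50.2
```

```bash
python3 - <<'E'
from h import *
plan([.5729,-.2115,.1038],73.3);print(bot.state()['ft_torque'])
im,d,p=grab("wrist");np.savez("w4.npz",im=im,d=d,**p)
c=proj(p,[.573,-.212,.084]);a=int(c[0]);b=int(c[1])
cv2.imwrite("pics/w4.png",cv2.resize(im[b-80:b+70,a-100:a+100],None,fx=4,fy=4,interpolation=2)[:,:,::-1]);print(a-100,b-80)
E
```

```text
tcp [ 0.5737 -0.2113  0.0987] yaw 86.93 off [-0.0002 -0.0007 -0.0051] turn 0.2379 F [6.18 3.28 6.36] clk 10.35
[ 0.73881191 -1.25344943  0.04445045]
184 181
```

View pics/w4.png

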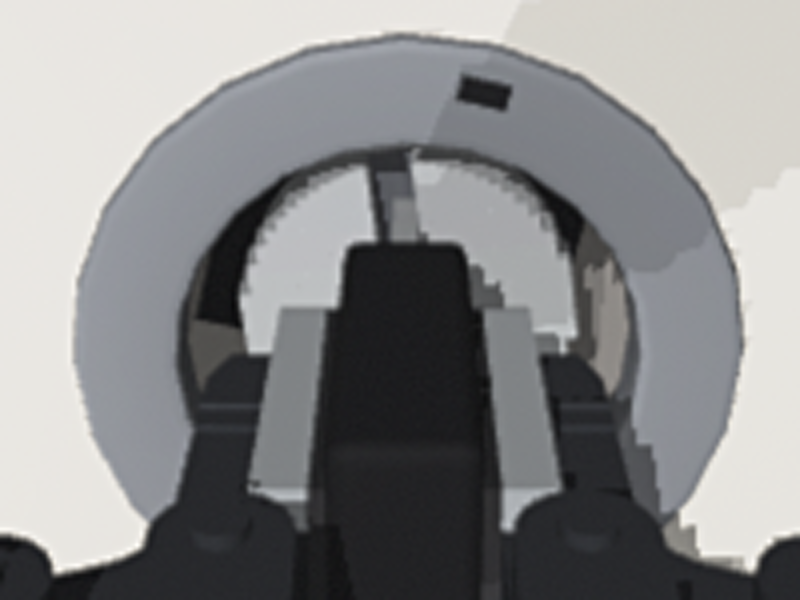

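The fastener is turning with the blade in its slot at crop (395,200). The slot lags the key by about 7°, and the mark is at (485,92).

drive_tool --pt "0.0003 0.0006 0.0003" --pt "0.0003 0.0006 0.0003" --pt "0.0003 0.0006 0.0003" --pt "0.0003 0.0006 0.0003" --pt "0.0003 0.0006 0.0003" --turn '[0,0.05,0.1,0.15,0.2]'

```text
clock: 10.9
tcp_pos: [0.5742, -0.2112, 0.0985]
orientation: [0.001, 0.791, 0.612, 0.001]
wrist_force: [4.8, 3.2, 8.7]
width: 0.0132
grasp_force: 50.5
```

```bash
python3 - <<'E'
from h import *
plan([.5729,-.2115,.1038],73.3);print(bot.state()['ft_torque'])
E
```

```text
tcp [ 0.5742 -0.2112  0.0985] yaw 75.47 off [-0.0006 -0.0011 -0.0053] turn 0.0379 F [4.82 3.2  8.73] clk 10.9
[ 0.57454019 -0.95186144  0.04864388]
```

drive_tool --pt "0 0 0" --pt "0 0 0" --pt "0 0 0" --turn '[0.04,0.08,0.08]'

```text
clock: 11.2
tcp_pos: [0.5743, -0.2113, 0.0986]
orientation: [0.001, 0.815, 0.58, 0.001]
wrist_force: [4.6, 2.1, 9.2]
width: 0.0134
grasp_force: 50.5
```

drive_tool --pt "0 0 0" --pt "0 0 0" --pt "0 0 0" --turn '[0.02,0.04,0.04]'

```text
clock: 11.5
tcp_pos: [0.5743, -0.2112, 0.0985]
orientation: [0.001, 0.826, 0.564, 0.001]
wrist_force: [4.6, 2.5, 9.1]
width: 0.0136
grasp_force: 50.4
```

```bash
python3 - <<'E'
from h import *
plan([.5729,-.2115,.1038],73.3);print(bot.state()['ft_torque'])
E
```

```text
tcp [ 0.5743 -0.2112  0.0985] yaw 68.67 off [-0.0007 -0.0012 -0.0053] turn -0.0808 F [4.61 2.53 9.07] clk 11.5
[ 0.45989045 -1.11818805  0.00679128]
```

drive_tool --pt "0 0 0" --pt "0 0 0" --pt "0 0 0" --turn '[0.02,0.04,0.04]'

```text
clock: 11.8
tcp_pos: [0.5744, -0.2113, 0.0986]
orientation: [0.001, 0.837, 0.547, 0.001]
wrist_force: [5.8, 2.6, 8.4]
width: 0.0136
grasp_force: 50.4
```

```bash
python3 - <<'E'
from h import *
plan([.5729,-.2115,.1038],73.3);print(bot.state()['ft_torque'])
im,d,p=grab("wrist");np.savez("w5.npz",im=im,d=d,**p)
c=proj(p,[.573,-.212,.084]);a=int(c[0]);b=int(c[1])
cv2.imwrite("pics/w5.png",cv2.resize(im[b-80:b+70,a-100:a+100],None,fx=4,fy=4,interpolation=2)[:,:,::-1]);print(a-100,b-80)
E
```

```text
tcp [ 0.5744 -0.2113  0.0986] yaw 66.38 off [-0.0008 -0.0013 -0.0052] turn -0.1208 F [5.78 2.56 8.37] clk 11.8
[ 0.50914486 -1.22246558  0.06998128]
183 182
```

View pics/w5.png

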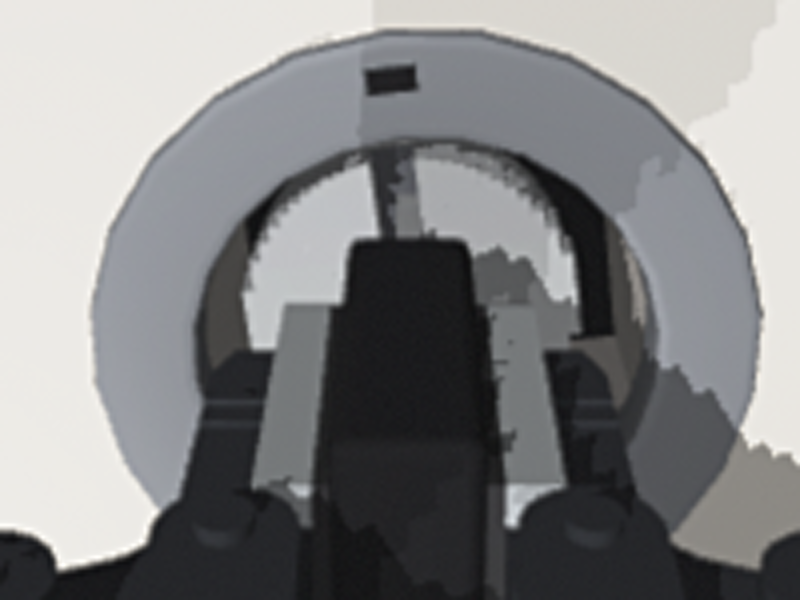

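The slot now points at the black mark (391,80), so lock is about 1.55. A small further turn to the stop, then lift.

drive_tool --pt "0 0 0" --pt "0 0 0" --pt "0 0 0" --pt "0 0 0" --turn '[0.015,0.03,0.03,0.03]'

```text
clock: 12.25
tcp_pos: [0.5744, -0.2113, 0.0986]
orientation: [0.001, 0.845, 0.535, 0.001]
wrist_force: [5.2, 1.4, 9.4]
width: 0.0136
grasp_force: 50.4
```

drive_tool --pt "0 0 -0.0015" --pt "0 0 -0.003" --pt "0 0 -0.0045" --pt "0 0 -0.0045" --pt "0 0 -0.0045" --turn '[0,0,0,0,0]'

```text
clock: 12.75
tcp_pos: [0.574, -0.2112, 0.1024]
orientation: [0.001, 0.845, 0.535, 0.001]
wrist_force: [6.1, 2.2, 1.9]
width: 0.0133
grasp_force: 49.4
```

```bash
python3 - <<'E'
from h import *
plan([.5729,-.2115,.1038],73.3);print(bot.state()['ft_torque'])
E
```

```text
tcp [ 0.574  -0.2112  0.1024] yaw 64.7 off [-0.0007 -0.0009 -0.0014] turn -0.1501 F [6.09 2.23 1.94] clk 12.75
[ 0.28961016 -1.24823796  0.13198411]
```

drive_tool --pt "0 0 -0.0005" --pt "0.0 0.0005 -0.001" --pt "0 0.0008 -0.001" --turn '[-0.03,-0.06,-0.09]'

```text
clock: 13.05
tcp_pos: [0.5735, -0.2115, 0.103]
orientation: [-0.0, 0.819, 0.573, -0.0]
wrist_force: [1.0, 0.8, 0.1]
width: 0.0134
grasp_force: 49.4
```

drive_tool --pt "0 0 -0.003" --pt "0 0 -0.006" --pt "0 0 -0.01" --pt "0 0 -0.03" --pt "0 0 -0.06" --turn '[0,0,0,0,0]'

```text
clock: 13.55
tcp_pos: [0.5725, -0.2111, 0.1628]
orientation: [-0.001, 0.82, 0.572, -0.001]
wrist_force: [1.0, -0.4, -0.4]
width: 0.0132
grasp_force: 49.1
```

```bash
python3 - <<'E'
from h import *
plan([.574-.03*.3,-.2112-.03*.95,.185],66.5)
E
```

```text
tcp [ 0.5725 -0.2111  0.1628] yaw 69.81 off [-0.0294  0.0027 -0.0223] turn 0.0577 F [ 0.96 -0.42 -0.38] clk 13.55
```

drive_tool --pt "-0.03 0.0 -0.022" --pt "-0.03 0.0 -0.022" --pt "-0.03 0.0 -0.022" --pt "-0.03 0.0 -0.022" --turn '[0,0,0,0]'

```text
clock: 13.95
tcp_pos: [0.5629, -0.2391, 0.1844]
orientation: [-0.001, 0.82, 0.572, -0.0]
wrist_force: [-0.3, -0.8, -0.5]
width: 0.0133
grasp_force: 49.2
```

```bash
python3 - <<'E'
from h import *
im,d,p=grab("wrist");np.savez("w6.npz",im=im,d=d,**p)
c=proj(p,[.5734,-.2181,.084]);a=int(c[0]);b=int(c[1])
P=pts(d,p);H=P[:,:,2];g=im.max(2)
dist=np.hypot(P[:,:,0]-.573,P[:,:,1]+.212)
print("head z",np.median(H[(dist<18)&(g>150)&(H>.07)&(H<.1)]),"ring z",np.median(H[(np.hypot(P[:,:,0]-.5734,P[:,:,1]+.2181)>32)&(np.hypot(P[:,:,0]-.5734,P[:,:,1]+.2181)<40)&(H>.07)]))
cv2.imwrite("pics/w6.png",cv2.resize(im[max(0,b-75):b+75,a-100:a+100],None,fx=4,fy=4,interpolation=2)[:,:,::-1]);print(c)
plan([.5556,.2271,.184],203.45)
E
```

```text
head z 0.08064775400640731 ring z nan
[289.34075387 171.70430012]
tcp [ 0.5629 -0.239   0.1843] yaw 69.85 off [ 0.435  -0.1674  0.0008] turn -2.3318 F [ 0.52  0.09 -1.68] clk 14.0
  return _methods._mean(a, axis=axis, dtype=dtype,
  ret = ret.dtype.type(ret / rcount)
```

View pics/w6.png

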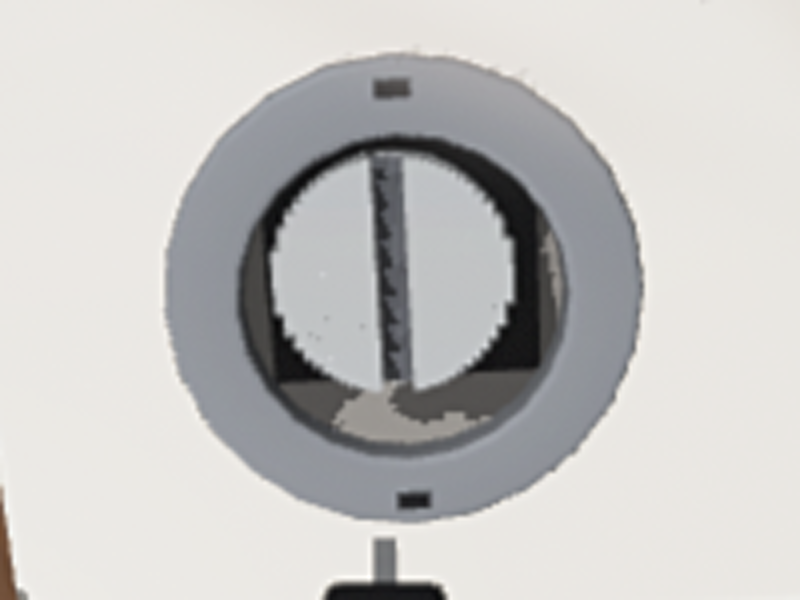

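The slot (386,160)→(398,380) is parallel to the mark line, so it's locked at the stop. Checking the head height numerically while starting back.

```bash
python3 - <<'E'
from h import *
for f in("w2.npz","w6.npz"):
    z=np.load(f);p={k:z[k] for k in("intrinsics","R","t")};d=z['d'];g=z['im'].max(2)
    H=pts(d,p)[:,:,2];v,u=np.indices(d.shape)
    c=proj(p,[.5734,-.2181,.082]);r=np.hypot(u-c[0],v-c[1]);h=proj(p,[.573,-.2115,.084]);rh=np.hypot(u-h[0],v-h[1])
    A=H[(rh<24)&(g>150)&(d>0)];B=H[(r>46)&(r<54)&(d>0)];C=H[(r>62)&(r<72)&(d>0)&(g>200)]
    print(f,[(len(x),np.median(x).round(4)) for x in(A,B,C) if len(x)])
E
```

```text
w2.npz [(1414, np.float64(0.0845)), (2506, np.float64(0.0824)), (4018, np.float64(0.0804))]
w6.npz [(1410, np.float64(0.0844)), (2498, np.float64(0.0824)), (4073, np.float64(0.0804))]
```

drive_tool --pt "0.435 -0.167 0.0" --pt "0.435 -0.167 0.0" --pt "0.435 -0.167 0.0" --pt "0.435 -0.167 0.0" --pt "0.435 -0.167 0.0" --turn '[-0.15,-0.3,-0.45,-0.6,-0.75]'

```text
clock: 14.5
tcp_pos: [0.5588, 0.0128, 0.1846]
orientation: [-0.0, 0.551, 0.835, -0.0]
wrist_force: [0.5, -0.4, -1.5]
width: 0.0137
grasp_force: 49.1
```

```bash
python3 - <<'E'
from h import *
plan([.5556,.2271,.184],203.45)
E
```

```text
tcp [0.5588 0.0128 0.1846] yaw 113.18 off [0.1982 0.0814 0.0006] turn -1.5755 F [ 0.47 -0.41 -1.53] clk 14.5
```

Head height is back to 84.4 mm (84.5 before), so the fastener is up and locked. Returning the key.

drive_tool --pt "0.19 0.081 0.0" --pt "0.19 0.081 0.0" --pt "0.19 0.081 0.0" --pt "0.19 0.081 0.0" --pt "0.19 0.081 0.0" --turn '[-0.15,-0.3,-0.45,-0.6,-0.75]'

```text
clock: 15.0
tcp_pos: [0.5593, 0.222, 0.1842]
orientation: [-0.001, 0.204, 0.979, 0.0]
wrist_force: [-0.3, -0.3, -1.3]
width: 0.0135
grasp_force: 49.1
```

drive_tool --pt "0 0 0" --pt "0 0 0" --pt "0 0 0" --pt "0 0 0" --pt "0 0 0" --turn '[-0.15,-0.3,-0.45,-0.6,-0.75]'

```text
clock: 15.5
tcp_pos: [0.5599, 0.2173, 0.1844]
orientation: [-0.001, -0.166, 0.986, -0.0]
wrist_force: [0.7, -0.9, -0.6]
width: 0.0137
grasp_force: 49.1
```

```bash
python3 - <<'E'
from h import *
plan([.571,.227,.1],203.45)
E
```

```text
tcp [0.5599 0.2173 0.1844] yaw -160.86 off [-0.0138  0.0055  0.0844] turn -0.0752 F [ 0.72 -0.93 -0.64] clk 15.5
```

drive_tool --pt "-0.003 0.01 0.02" --pt "-0.001 0.0102 0.05" --pt "-0.001 0.0102 0.08" --pt "-0.001 0.0102 0.11" --pt "-0.001 0.0102 0.11" --turn '[-0.075,-0.075,-0.075,-0.075,-0.075]'

```text
clock: 16.0
tcp_pos: [0.5554, 0.2266, 0.0714]
orientation: [-0.003, -0.2, 0.98, -0.0]
wrist_force: [-0.8, -1.2, -0.4]
width: 0.0133
grasp_force: 49.1
```

drive_tool --pt "0 0 0" --pt "0 0 0" --turn '[0,0]'

```text
clock: 16.2
tcp_pos: [0.5589, 0.2272, 0.0766]
orientation: [0.001, -0.2, 0.98, 0.0]
wrist_force: [-0.1, 0.8, -0.7]
width: 0.0133
grasp_force: 49.1
```

```bash
python3 - <<'E'
from h import *
plan([.5571,.227,.0353],203.45)
im,d,p=grab("wrist")
c=proj(p,[.5554,.2269,.028]);a=int(c[0]);b=int(c[1]);print(c)
s,R=tool();tip=s['tcp_pos']+R@[0,0,.0253];print("tip front",proj(p,tip+R@[.012,0,0]))
b=min(b,345)
cv2.imwrite("pics/w7.png",cv2.resize(im[b-75:b+75,a-100:a+100],None,fx=4,fy=4,interpolation=2)[:,:,::-1]);print(a-100,b-75)
E
```

```text
tcp [0.5589 0.2272 0.0766] yaw -156.94 off [0.0019 0.0005 0.0413] turn -0.0068 F [-0.09  0.81 -0.66] clk 16.2
[286.30707088 227.73307453]
tip front [284.16869611 229.8644671 ]
186 152
```

View pics/w7.png

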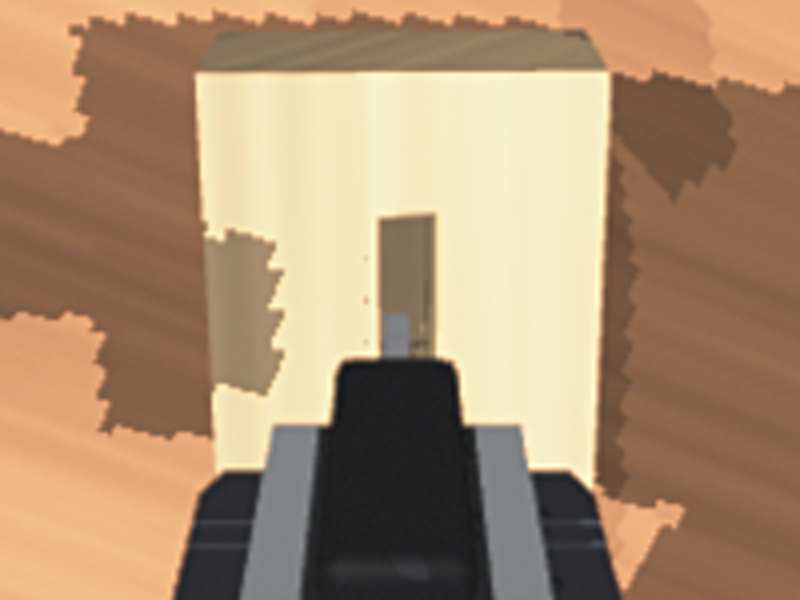

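The pocket is at crop cols 379–435 and the blade at 384–410. Correcting about +1 mm in tool y, then lowering.

drive_tool --pt "0.0019 0.001 0.005" --pt "0.0019 0.001 0.013" --pt "0.0019 0.001 0.021" --pt "0.0019 0.001 0.03" --pt "0.0019 0.001 0.03" --turn '[-0.007,-0.007,-0.007,-0.007,-0.007]'

```text
clock: 16.75
tcp_pos: [0.5553, 0.2267, 0.0436]
orientation: [-0.001, -0.203, 0.979, -0.0]
wrist_force: [-1.1, -0.4, -0.7]
width: 0.0139
grasp_force: 49.1
```

drive_tool --pt "0 0 0.004" --pt "0 0 0.007" --pt "0 0 0.0095" --pt "0 0 0.0105" --pt "0 0 0.0105" --turn '[0,0,0,0,0]'

```text
clock: 17.25
tcp_pos: [0.5562, 0.227, 0.0353]
orientation: [0.0, -0.203, 0.979, -0.0]
wrist_force: [-2.6, -1.1, 8.0]
width: 0.0136
grasp_force: 50.6
```

```bash
python3 - <<'E'
from h import *
plan([.5571,.227,.0353],203.45)
E
```

```text
tcp [0.5562 0.227  0.0353] yaw -156.55 off [-0.0008 -0.0004  0.    ] turn -0.0 F [-2.58 -1.06  8.02] clk 17.25
```

drive_tool --pt "0 0 0" --pt "0 0 0" --pt "0 0 0" --pt "0 0 0" --pt "0 0 0" --turn '[0,0,0,0,0]' --grip 50

```text
clock: 17.75
tcp_pos: [0.5561, 0.227, 0.0346]
orientation: [-0.0, -0.203, 0.979, 0.0]
wrist_force: [0.1, 0.1, 0.7]
width: 0.0428
grasp_force: 0.0
```

drive_tool --pt "0 0 -0.01" --pt "0 0 -0.03" --pt "0 0 -0.07" --pt "0 0 -0.12" --pt "0 0 -0.15" --turn '[0,0,0,0,0]'

```text
clock: 18.25
tcp_pos: [0.5566, 0.2271, 0.189]
orientation: [0.002, -0.203, 0.979, 0.0]
wrist_force: [1.0, -0.4, -0.3]
width: 0.0428
grasp_force: 0.0
```

drive_tool --pt "-0.02 0 0" --pt "-0.02 0 0" --pt "-0.02 0 0" --turn '[0,0,0]'

```text
clock: 18.55
tcp_pos: [0.5742, 0.2349, 0.1846]
orientation: [-0.0, -0.203, 0.979, -0.0]
wrist_force: [-0.7, 0.7, -0.6]
width: 0.0426
grasp_force: 0.0
```

```bash
python3 - <<'E'
from h import *
im,d,p=grab("wrist");P=pts(d,p);H=P[:,:,2];g=im.max(2)
k=(np.hypot(P[:,:,0]-.5556,P[:,:,1]-.227)<.03)&(H>.06)&(H<.1)&(d>0)
q=P[k];print(len(q),np.median(q,0).round(4),np.percentile(q[:,2],[5,50,95]))
cn=max(cv2.findContours(k.astype(np.uint8),0,2)[0],key=cv2.contourArea)
w=np.array([ray(p,*x[0],.072)[:2] for x in cn])*1000;print(cv2.minAreaRect(w.astype(np.float32)))
c=proj(p,[.5554,.2269,.05]);a=int(c[0]);b=int(c[1])
cv2.imwrite("pics/w8.png",cv2.resize(im[max(0,b-75):b+75,a-100:a+100],None,fx=4,fy=4,interpolation=2)[:,:,::-1])
print(bot.state()['wrist_force'],bot.state()['clock'])
E
```

```text
825 [0.5542 0.2263 0.0722] [0.0686771  0.07215976 0.07350856]
((554.7503662109375, 226.54959106445312), (31.212059020996094, 13.800286293029785), 23.00029182434082)
[0.29884375 0.1525397  0.77433102] 18.6
```

View pics/w8.png

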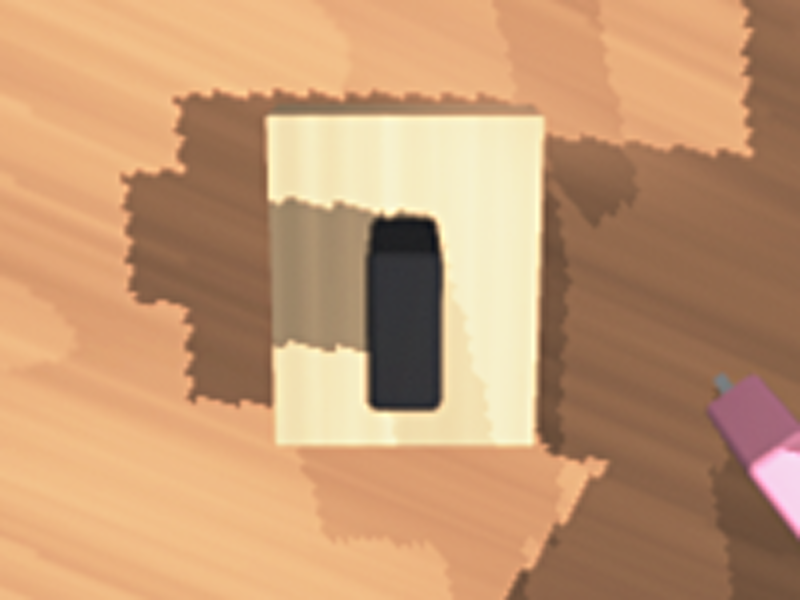

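The key stands upright and home at crop (405,330), its top at 72 mm and about 1 mm off the stand's centre. Handing in.

```bash
python3 -c "
from h import *
print(workorder.hand_in())"
```

```text
the job is handed in; nothing more can be done
None
```

I locked the fastener at its stop and it sprang back up; the key is home and upright in its stand, released, and the job is handed in, though the hand-in returned no verdict.

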